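# Fetch the hemmed-in spot plate onto the sloped stand

## Robot

A 6-joint arm with a two-finger parallel gripper is mounted at the origin on the work surface. World frame = base frame: x ahead of the robot, y to its left, z up, the work surface at z = 0. Lengths are in m, angles in rad, forces in N, time in s.
With the tool pointing down it reaches from about 0.2 to 0.875 m from the base axis. Payload 3.4 kg.
Tool frame: the origin (TCP) lies between the finger pads; the fingertips stand 25 mm ahead of it and the grasp point (between the pads) lies 6 mm ahead of it (r.nose_length is the z of the fingertips in the tool frame, in m); z points along the fingers, x is the direction in which the jaws open and shut, and the axes are right-handed (so a half turn about z gives the same grasp; the last joint's range is limited). The gripper opens to 94 mm and grips with 3 to 60 N. Pads are 16 mm wide; open, the fingers measure 119 mm over their backs; the gripper's body (75 mm by 177 mm) begins 78 mm behind the grasp point.
Start: joints at [1.111, 0.276, 1.505, -0, 1.361, -0.121], TCP at [0.191, 0.542, 0.23] pointing down, gripper open.
Joint ranges: [-2.89, 2.89], [-0.75, 2.08], [0.22, 2.7], [-1.18, 4.32], [0.11, 2.71], [-2.7, 2.7]. Speed limits (rad/s): [2.57, 2.57, 3.14, 3.14, 3.14, 3.14].

## Interface

Orientations are given as a unit quaternion [w, x, y, z].
In Python, from plant import r, gripper_to, inverse_kinematics, vision, models, telemetry gives the robot as it stands. Calls block until the motion is done:
- r.move_to(position, orientation): joint-space move of the TCP to a pose.
- r.move_l(position, rot=None, vel=0.15, guard=None): straight line of the TCP; rot=None keeps the orientation; vel is the mean speed in m/s. With guard (N) it stops when the force on the tool has changed by that much, and returns True; else False.
- r.movej(angles): joint-space move.
- gripper_to(opening, f_grip=None): finger opening in m; f_grip is the grip in N (None keeps the last); returns when the fingers have stopped.
- r.hold(seconds).
- inverse_kinematics(position, orientation): joint angles nearest the present ones, or None.
- vision.snapshot(name): name is "scene" or "top"; returns the picture (420x560x3 uint8, red, green, blue); there is no depth.
- vision.get_calibration(name): a dict with "fx", "fy", "cx", "cy" (pixels), "position" and "orientation" of the camera in the world. Camera axes: x right, y down, z forward; pixel columns grow to the right and rows downward; lengths in m; the calibration is good to about 2 mm. A picture is of the moment at which its call begins. get_calibration takes no time and is no camera call.
A pose or a line that the arm cannot do raises r.PlanningError and nothing moves.
- r.sign_off(): hands the job in, once; it reports no verdict.
Trained networks look in the newest picture that a camera, given by its name, has taken for a name from the list of things; names that differ only in an ending like _2 or _b are one class to them, and where a whole thing is asked for, a point or a joint stands for the part that bears it (a point fixed in the world has none). Each returns a list of dicts, best first, with "score" (0 to 1); they miss things now and then, are a little off and sometimes report something else, mostly with a low value. They report only what shows in the picture. A call takes as long as a camera call. They do not tell look-alikes from the thing itself.
- models.boxes_of(thing, camera): "at" ([x, y, z] in m, in world coordinates, good to about 4 mm: the middle of the surface that is visible of it).
- models.regions_of(thing, camera): "pixels" (420x560 bool, what is visible of it).
- models.mark_of(thing, camera): "at" ([x, y, z] in m, in world coordinates, good to about 4 mm: a listed point, or the origin of a listed thing).
Readings, each from a call of its own:
- telemetry.current_t(): time.
- telemetry.current_joints(): joint angles.
- telemetry.current_dq(): joint speeds.
- telemetry.current_joint_efforts(): joint torques, N m.
- telemetry.current_ee_pos(): TCP position.
- telemetry.current_tool_rot(): TCP orientation.
- telemetry.current_wrist_force(): force on the tool from outside, world axes, zero at the start.
- telemetry.current_torque(): the same for the moment, N m.
- telemetry.current_opening(): finger opening in m.
Only numpy, scipy, OpenCV 4.12 (cv2) and the standard library are available. Lean on these libraries where they do the work, as an engineer would, in place of code of your own. Each camera call takes 0.05 s, during which the arm holds its last target. There are 200 camera calls.

## Task

The white spot plate lies hemmed in by three capped bottles on the dark board: first stand all three bottles upright in the blue side tray, leaving the plate where it is. With the bottles in the tray, lay the plate, wells up, on the sloped stand, centred and with its long side running straight up the slope, so that its short edge rests down against the bottom lip. Then put each bottle back upright, wholly on the disc of its cap's colour, never letting a bottle fall over.

Things in the scene. Friction and masses are not known exactly. Their poses are not given: they have to be found in the camera images.
- bottle_red: loose white plastic reagent bottle with a red screw cap and a red band round its body; upright, 132 mm tall in all, 0.14 to 0.28 kg. Body 58 mm in diameter up to 85 mm, shoulder from 85 to 104 mm, cap 36 mm in diameter from 104 to 132 mm (grasp it by the cap from above). Origin: centre of its underside; z up along the bottle. It starts standing on the disc of its own colour
- bottle_blue: loose white plastic reagent bottle with a blue screw cap and a blue band round its body; upright, 132 mm tall in all, 0.14 to 0.28 kg. Body 58 mm in diameter up to 85 mm, shoulder from 85 to 104 mm, cap 36 mm in diameter from 104 to 132 mm (grasp it by the cap from above). Origin: centre of its underside; z up along the bottle. It starts standing on the disc of its own colour
- bottle_yellow: loose white plastic reagent bottle with a yellow screw cap and a yellow band round its body; upright, 132 mm tall in all, 0.14 to 0.28 kg. Body 58 mm in diameter up to 85 mm, shoulder from 85 to 104 mm, cap 36 mm in diameter from 104 to 132 mm (grasp it by the cap from above). Origin: centre of its underside; z up along the bottle. It starts standing on the disc of its own colour
- disc_red: red flat disc, 86 mm in diameter, 3 mm thick, fixed on the dark board, the home of the red-capped bottle. Origin: centre of its underside (on the board's top, 12 mm above the table); its upper face is 3 mm above the origin
- disc_blue: blue flat disc, 86 mm in diameter, 3 mm thick, fixed on the dark board, the home of the blue-capped bottle. Origin: centre of its underside (on the board's top, 12 mm above the table); its upper face is 3 mm above the origin
- disc_yellow: yellow flat disc, 86 mm in diameter, 3 mm thick, fixed on the dark board, the home of the yellow-capped bottle. Origin: centre of its underside (on the board's top, 12 mm above the table); its upper face is 3 mm above the origin
- spot_plate: loose white porcelain spot plate with 12 round grey wells on top, 100 mm (its x) by 55 mm (its y) by 14 mm thick, 0.15 kg; lies flat, wells up, on the dark board (a fixed 250 x 260 mm board whose top is 12 mm above the table) in the middle between the three bottles. Origin: centre of its underside; z out of the face with the wells; same if turned by half a turn
- side_tray: fixed shallow blue plastic tray, 290 mm (its x) by 110 mm (its y) outside, floor 4 mm thick, rim 4 mm thick and 15 mm high over the table; empty at the start, left or right of the board. Origin: centre of its underside on the table, z up. Room for three bottles in a row along x, 90 mm apart
- stand: fixed wooden sloped stand. Origin: on the table under its middle; z up. Its flat slope, 90 mm wide (along y, centred), 120 mm long, climbs to +x at 25 degrees from x=-55, z=12 mm (the foot of a white lip 6 mm thick, standing 10 mm square to the slope, on the side away from the robot). Plate seated: origin at x=-10, y=0, z=33 mm. It does not slide down by itself
There are look-alikes about, which are no part of the job. Leave any pink or turquoise look-alike of the bottle_red alone. There is more than one size of the spot_plate; the job needs the larger.

How it is judged:
On the way, in this order (a step that is already met when the one before it is completed fails the run):
1. all three bottles stand in the side tray, the spot plate not yet moved (x of bottle_red in the frame of side_tray between -0.125 and 0.125 m and y of bottle_red in the frame of side_tray between -0.035 and 0.035 m and z of each of bottle_red, bottle_blue, bottle_yellow in the frame of side_tray below 0.012 m and angle between each of bottle_red, bottle_blue, bottle_yellow's own z axis and vertical below 0.1 rad and x of bottle_blue in the frame of side_tray between -0.125 and 0.125 m and y of bottle_blue in the frame of side_tray between -0.035 and 0.035 m and x of bottle_yellow in the frame of side_tray between -0.125 and 0.125 m and y of bottle_yellow in the frame of side_tray between -0.035 and 0.035 m and distance of spot_plate from where it was at the start of the episode below 0.03 m), for 0.2 s.
2. the spot plate lies on the sloped stand against its lip, the bottles still in the tray (x of spot_plate in the frame of stand between -0.0156846 and -0.00168461 m and y of spot_plate in the frame of stand between -0.015 and 0.015 m and z of spot_plate in the frame of stand between 0.0271309 and 0.0401309 m and angle between spot_plate's own z axis and vertical between 0.346332 and 0.526332 rad and angle between the y axis of spot_plate and the y axis of stand, either way round below 0.15 rad and linear speed of spot_plate below 0.02 m/s and angular speed of spot_plate below 0.2 rad/s and x of bottle_red in the frame of side_tray between -0.125 and 0.125 m and y of bottle_red in the frame of side_tray between -0.035 and 0.035 m and z of each of bottle_red, bottle_blue, bottle_yellow in the frame of side_tray below 0.012 m and angle between each of bottle_red, bottle_blue, bottle_yellow's own z axis and vertical below 0.1 rad and x of bottle_blue in the frame of side_tray between -0.125 and 0.125 m and y of bottle_blue in the frame of side_tray between -0.035 and 0.035 m and x of bottle_yellow in the frame of side_tray between -0.125 and 0.125 m and y of bottle_yellow in the frame of side_tray between -0.035 and 0.035 m), for 0.2 s.
At the end, for the whole second after the job is handed in: Plate on the slope (25 degrees within 5), wells up, long side up the slope within 8 degrees, centred within 15 mm, lower edge within 8 mm of the lip; each bottle upright on the disc of its cap's colour, axis within 14 mm of the disc's centre; all at rest and released (x of spot_plate in the frame of stand between -0.0156846 and -0.00168461 m and y of spot_plate in the frame of stand between -0.015 and 0.015 m and z of spot_plate in the frame of stand between 0.0271309 and 0.0401309 m and angle between spot_plate's own z axis and vertical between 0.346332 and 0.526332 rad and angle between the y axis of spot_plate and the y axis of stand, either way round below 0.15 rad and horizontal distance between bottle_red and disc_red below 0.014 m and z of bottle_red in the frame of disc_red below 0.008 m and angle between each of bottle_red, bottle_blue, bottle_yellow's own z axis and vertical below 0.08 rad and horizontal distance between bottle_blue and disc_blue below 0.014 m and z of bottle_blue in the frame of disc_blue below 0.008 m and horizontal distance between bottle_yellow and disc_yellow below 0.014 m and z of bottle_yellow in the frame of disc_yellow below 0.008 m and linear speed of each of bottle_red, bottle_blue, bottle_yellow, spot_plate below 0.02 m/s and angular speed of each of bottle_red, bottle_blue, bottle_yellow, spot_plate below 0.2 rad/s); the robot touches nothing.
It fails at once if a bottle tips over (angle between any of bottle_red, bottle_blue, bottle_yellow's own z axis and vertical above 0.6 rad).
It also fails if it takes over 141 s, if anything falls off the work surface, if the arm or the gripper's body presses on something with over 40 N, if the wrist force passes 120 N, or if a joint passes its speed limit or range.

## Working session

There is one attempt and no reset: what is moved stays moved. The work goes in short steps, each a Python script; the robot and the scene stay as the last script left them, time stands still between calls to the robot, and variables do not carry over. Pictures are saved under pics/ and viewed, about 12 in all and at most 16, crops included, and the job is handed in when it is done.

```bash
ls; mkdir -p pics
python3 - <<'E'
from plant import r, vision, models, telemetry
import cv2
for c in ("scene","top"):
    im=vision.snapshot(c); cv2.imwrite(f"pics/{c}0.png",im[:,:,::-1]); k=vision.get_calibration(c); print(c,k)
    for t in ("bottle_red","bottle_blue","bottle_yellow","disc_red","disc_blue","disc_yellow","spot_plate","side_tray","stand"):
        print(t,[(d["at"],round(d["score"],2)) for d in models.mark_of(t,c)[:4]])
print(telemetry.current_t(), r.nose_length)
E
```

```text
pics
scene {'fx': 510.9663859826702, 'fy': 510.9663859826702, 'cx': 295.57078384130585, 'cy': 202.5104361794783, 'position': array([1.4384735 , 0.13190125, 0.76050493]), 'orientation': array([-0.2908543 ,  0.59086567,  0.67013368, -0.34234834])}
bottle_red [([0.4861, -0.0396, 0.019], 0.91), ([0.4231, -0.1971, 0.0014], 0.82), ([0.3509, 0.185, 0.0049], 0.62)]
bottle_blue [([0.6382, 0.0209, 0.0179], 0.87)]
bottle_yellow [([0.4757, 0.0636, 0.0157], 0.96)]
disc_red [([0.4836, -0.0389, 0.0132], 0.49)]
disc_blue [([0.638, 0.0205, 0.0128], 0.68), ([0.6425, 0.0197, 0.0184], 0.68)]
disc_yellow [([0.4818, 0.0618, 0.0118], 0.74)]
spot_plate [([0.6298, -0.2005, -0.0013], 0.8), ([0.5599, 0.0203, 0.0108], 0.7), ([0.4785, 0.0597, 0.0143], 0.66)]
side_tray [([0.5235, 0.3045, -0.0019], 0.57)]
stand [([0.5034, -0.3165, -0.0001], 0.64)]
top {'fx': 385.9405508236945, 'fy': 385.9405508236945, 'cx': 284.68445953464123, 'cy': 208.25023499248994, 'position': array([ 0.46381879, -0.01466824,  0.87713142]), 'orientation': array([-0.02350105,  0.70794044, -0.70586274,  0.00508201])}
bottle_red [([0.3503, 0.1879, -0.0023], 0.93), ([0.4929, -0.0372, 0.0128], 0.88), ([0.4239, -0.1924, 0.0006], 0.85)]
bottle_blue [([0.6379, 0.0155, 0.0147], 0.82)]
bottle_yellow [([0.4893, -0.0438, 0.0098], 0.62)]
disc_red [([0.4906, -0.0419, 0.0124], 0.64)]
disc_blue [([0.634, 0.0221, 0.0096], 0.88)]
disc_yellow [([0.4804, 0.0643, 0.014], 0.66)]
spot_plate [([0.635, -0.1983, -0.0001], 0.93), ([0.5639, 0.0178, 0.0125], 0.59)]
side_tray [([0.5202, 0.3049, -0.001], 0.63)]
stand [([0.501, -0.3088, 0.0052], 0.59)]
1.0 0.025
```

View pics/top0.png

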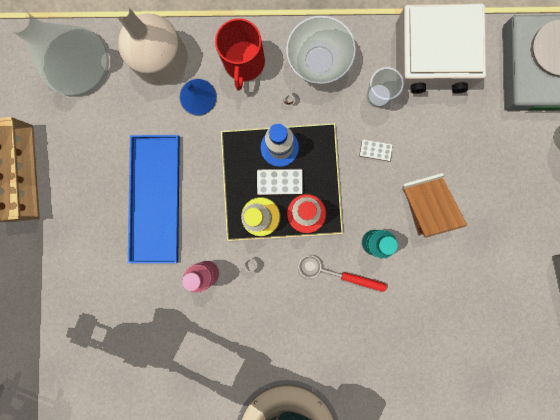

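View pics/scene0.png

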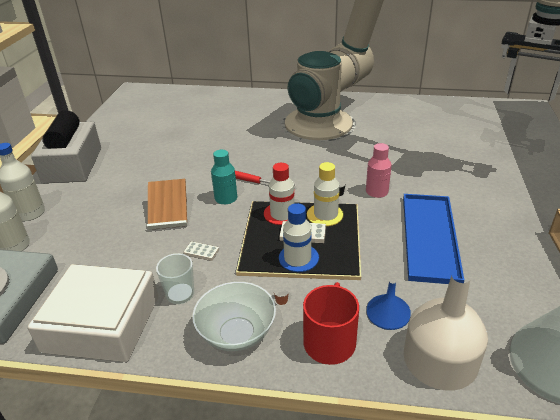

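Top view: there are three red-bottle candidates: the real one on the red disc at about (306,212), pink at (198,278) and turquoise at (381,243). There are two plates: the large one on the board at (280,181) and a small one at (377,150), which is the decoy. The tray is at (154,199). The stand is at (435,205) with its lip on the upper left. I'll take the bottles standing on discs and the plate on the board, and measure from masks.

```bash
cat > h.py <<'E'
import numpy as np, cv2
from scipy.spatial.transform import Rotation as R
from plant import r, gripper_to, inverse_kinematics, vision, models, telemetry
def cam(c):
    k=vision.get_calibration(c); q=k["orientation"]
    return k, R.from_quat(q,scalar_first=True).as_matrix()
def ray(c,uv,z):
    k,M=cam(c); uv=np.atleast_2d(uv).astype(float)
    d=np.c_[(uv[:,0]-k["cx"])/k["fx"],(uv[:,1]-k["cy"])/k["fy"],np.ones(len(uv))]@M.T
    return k["position"]+d*((z-k["position"][2])/d[:,2])[:,None]
def proj(c,p):
    k,M=cam(c); v=(np.atleast_2d(p)-k["position"])@M
    return np.c_[k["fx"]*v[:,0]/v[:,2]+k["cx"],k["fy"]*v[:,1]/v[:,2]+k["cy"]]
def mask_pts(m):
    n,l,s,ce=cv2.connectedComponentsWithStats(m.astype(np.uint8)); i=1+np.argmax(s[1:,4])
    ys,xs=np.nonzero(l==i); return np.c_[xs,ys]
def rect(c,m,z):
    p=ray(c,mask_pts(m),z)[:,:2].astype(np.float32)
    ct,sz,an=cv2.minAreaRect(p*1000); b=cv2.boxPoints((ct,sz,an))
    return np.array(ct)/1000,sz,an,b
def quat(x,z):  # tool x (jaw) and z (fingers) directions in world
    x=np.array(x,float);z=np.array(z,float);x/=np.linalg.norm(x);z/=np.linalg.norm(z)
    return R.from_matrix(np.c_[x,np.cross(z,x),z]).as_quat(scalar_first=True)
def t(): return round(float(telemetry.current_t()),1)
E
python3 - <<'E'
from h import *
im=cv2.imread("pics/top0.png"); hsv=cv2.cvtColor(im,cv2.COLOR_BGR2HSV).astype(int); H,S,V=hsv[...,0],hsv[...,1],hsv[...,2]
col={"red":((H<8)|(H>172))&(S>150)&(V>90),"blue":(H>100)&(H<125)&(S>150)&(V>60),"yellow":(H>22)&(H<35)&(S>150)&(V>90)}
seed={"red":(.4906,-.0419),"blue":(.636,.02),"yellow":(.4804,.063)}
vis=cv2.resize(im,None,fx=1,fy=1)
for c,m in col.items():
    p=proj("top",[*seed[c],.015])[0]; yy,xx=np.mgrid[:420,:560]
    mm=m&(np.hypot(xx-p[0],yy-p[1])<34)
    n,l,s,ce=cv2.connectedComponentsWithStats(mm.astype(np.uint8))
    for i in range(1,n):
        if s[i,4]<40: continue
        ys,xs=np.nonzero(l==i); pts=np.c_[xs,ys].astype(np.float32)
        (u,v),rad=cv2.minEnclosingCircle(pts); print(c,s[i],"circ",(round(u,1),round(v,1),round(rad,1)),"disc@.015",ray("top",(u,v),.015)[0].round(4),"cap@.147",ray("top",(u,v),.147)[0].round(4),"cap centroid",ray("top",ce[i],.147)[0].round(4))
tm=(H>100)&(H<125)&(S>150)&(np.mgrid[:420,:560][1]<190)
print("tray",rect("top",tm,.012))
for cn in("top","scene"):
    vision.snapshot(cn)
    for th,z in (("spot_plate",.026),("stand",.04),("side_tray",.012)):
        for d in models.regions_of(th,cn)[:3]: print(cn,th,round(d["score"],2),d["pixels"].sum(),*[np.round(a,3).tolist() for a in rect(cn,d["pixels"],z)])
crop=im[110:270,200:500]; cv2.imwrite("pics/crop0.png",cv2.resize(crop,None,fx=2.6,fy=2.6,interpolation=cv2.INTER_CUBIC))
E
```

```text
red [287 194  39  39 529] circ (306.1, 213.2, 19.7) disc@.015 [ 0.4877 -0.0399  0.015 ] cap@.147 [ 0.484 -0.036  0.147] cap centroid [ 0.479  -0.0362  0.147 ]
red [298 201  18  19 259] circ (306.8, 210.2, 9.2) disc@.015 [ 0.4945 -0.0416  0.015 ] cap@.147 [ 0.4898 -0.0375  0.147 ] cap centroid [ 0.4897 -0.0375  0.147 ]
blue [270 124  17  20 275] circ (277.8, 133.5, 9.8) disc@.015 [0.6673 0.024  0.015 ] cap@.147 [0.6362 0.0181 0.147 ] cap centroid [0.6364 0.0177 0.147 ]
blue [260 135  39  32 430] circ (279.2, 147.0, 19.3) disc@.015 [0.6366 0.0206 0.015 ] cap@.147 [0.6101 0.0152 0.147 ] cap centroid [0.5963 0.0157 0.147 ]
yellow [243 197  37  32 237] circ (260.3, 216.1, 19.1) disc@.015 [0.481  0.0624 0.015 ] cap@.147 [0.4784 0.0506 0.147 ] cap centroid [0.494  0.0384 0.147 ]
yellow [245 208  18  18 254] circ (253.3, 216.3, 9.1) disc@.015 [0.4804 0.078  0.015 ] cap@.147 [0.4778 0.0638 0.147 ] cap centroid [0.4776 0.0636 0.147 ]
yellow [245 228  29   8 105] circ (259.0, 229.0, 14.0) disc@.015 [0.4521 0.0651 0.015 ] cap@.147 [0.4539 0.0529 0.147 ] cap centroid [0.448  0.0483 0.147 ]
tray (
[... 2012 characters left out ...]
8, -235.80599975585938]]
scene stand 0.64 280 [0.523, 0.065] [80.75, 62.219] 89.498 [[491.7980041503906, 24.51300048828125], [554.0150146484375, 23.968000411987305], [554.7219848632812, 104.71499633789062], [492.5060119628906, 105.26000213623047]]
scene stand 0.48 1460 [0.586, 0.009] [213.63, 60.278] 6.32 [[476.9429931640625, 26.923999786376953], [483.5790100097656, -32.98699951171875], [695.9099731445312, -9.468999862670898], [689.2750244140625, 50.44200134277344]]
scene side_tray 0.61 4533 [0.525, 0.304] [115.243, 313.191] 89.915 [[367.9200134277344, 247.00999450683594], [681.1110229492188, 246.54299926757812], [681.281982421875, 361.7860107421875], [368.0920104980469, 362.25299072265625]]
```

View pics/crop0.png

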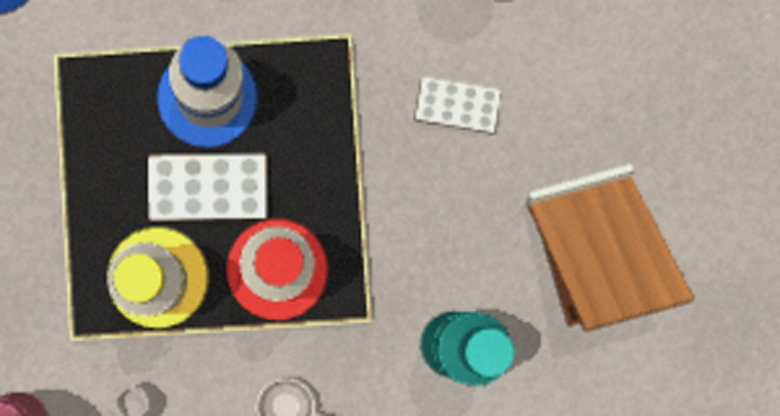

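The crop confirms the bottles sit on their own discs. It also shows the large plate at about (207,187) between them, the small decoy plate at (457,105), and the stand's lip running from (529,198) to (633,170). Next I'll fit the stand pose from its corners, check reach, and do the first bottle.

```bash
cat >> h.py <<'E'
s25,c25=np.sin(np.radians(25)),np.cos(np.radians(25))
def stand_T(p): return R.from_euler("z",p[2]).as_matrix(), np.array([p[0],p[1],0])
DOWN=[0,0,-1]
TRAY=np.array([.521,.3055])
CAP={"red":(.4895,-.0378),"blue":(.6363,.0185),"yellow":(.478,.0635)}
DISC={"red":(.4877,-.0399),"blue":(.6366,.0206),"yellow":(.481,.0624)}
SLOT={"red":(.611,.3055),"yellow":(.431,.3055),"blue":(.521,.3055)}
def yawq(a): return quat([np.cos(a),np.sin(a),0],DOWN)
def hop(a,za,b,zb,q=yawq(0),zt=.30,guard=6):
    """carry a bottle by its cap from xy a (underside z za) to b (underside zb)"""
    gripper_to(.06)
    r.move_to([*a,zt],q); r.move_l([*a,za+.133],vel=.15)
    gripper_to(.0,25); print("grip",telemetry.current_opening(),t())
    r.move_l([*a,zt],vel=.2); r.move_l([*b,zt],vel=.25)
    r.move_l([*b,zb+.133+.012],vel=.2)
    hit=r.move_l([*b,zb+.133-.006],vel=.04,guard=guard); print("hit",hit,telemetry.current_ee_pos()[2]-.133-zb,t())
    gripper_to(.06); r.move_l([*b,zt],vel=.25)
E
python3 - <<'E'
from h import *
from scipy.optimize import least_squares
uv=np.array([(528,194),(632,165),(531,203),(634,173),(588,328),(693,298)])/2.6+[200,110]
P=np.array([(-.0647,-.045,.0185),(-.0647,.045,.0185),(-.0592,-.045,.0211),(-.0592,.045,.0211),(.0538,-.045,.0627),(.0538,.045,.0627)])
f=lambda p:(proj("top",P@stand_T(p)[0].T+stand_T(p)[1])-uv).ravel()
s=least_squares(f,[.505,-.313,np.pi+.3]); print(s.x,np.degrees(s.x[2]),s.fun.round(2))
M,o=stand_T(s.x)
for off in (0,.03,.1):
    n=M@np.array([-s25,0,c25]); c=M@np.array([-.010,0,.033])+o+n*(off+.027)
    for sg in (1,-1): print(off,c.round(3),inverse_kinematics(c,quat(sg*M[:,1],-n)))
hop(CAP["yellow"],.015,SLOT["yellow"],.004)
cv2.imwrite("pics/s1.png",vision.snapshot("scene")[:,:,::-1])
E
```

```text
[ 0.5015385  -0.31605866  3.42402422] 196.18213700908328 [ 0.19  0.19 -0.53  0.07  0.09 -1.01 -0.12 -0.77 -0.5   0.89  0.85  0.54]
0 [ 0.522 -0.31   0.057] [-0.47542555  0.6405661   1.424951   -0.29871501  1.40995048  0.91111761]
0 [ 0.522 -0.31   0.057] [-0.47542555  0.6405661   1.424951   -0.29871501  1.40995048 -2.23047504]
0.03 [ 0.534 -0.307  0.085] [-0.46345354  0.62921104  1.37073575 -0.29223907  1.47580018  0.90220745]
0.03 [ 0.534 -0.307  0.085] [-0.46345354  0.62921104  1.37073575 -0.29223907  1.47580018 -2.23938521]
0.1 [ 0.563 -0.298  0.148] [-0.43672847  0.61467486  1.22997588 -0.28266987  1.63184072  0.88228487]
0.1 [ 0.563 -0.298  0.148] [-0.43672847  0.61467486  1.22997588 -0.28266987  1.63184072 -2.25930778]
grip 0.035452493330111606 5.8
hit True -0.0008333303404079416 9.1
```

View pics/s1.png

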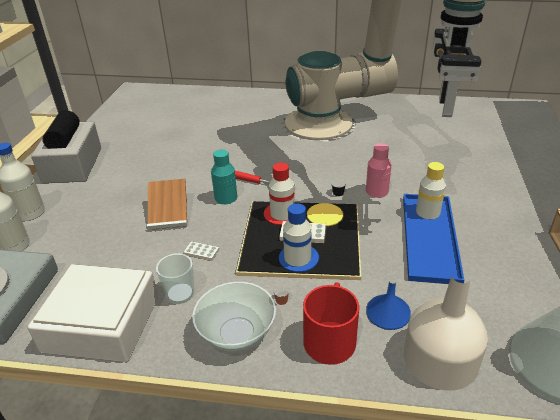

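The yellow bottle stands upright in the tray at (432,190). Its disc is uncovered at (325,214) and nothing else moved. Now red and blue.

Run:
```python
from h import *
hop(CAP["red"],.015,SLOT["red"],.004)
hop(CAP["blue"],.015,SLOT["blue"],.004)
r.hold(.3)
im=vision.snapshot("top"); cv2.imwrite("pics/t2.png",im[:,:,::-1])
hsv=cv2.cvtColor(im,cv2.COLOR_RGB2HSV).astype(int); H,S,V=hsv[...,0],hsv[...,1],hsv[...,2]
col={"red":((H<8)|(H>172))&(S>150)&(V>90),"blue":(H>100)&(H<125)&(S>150)&(V>60),"yellow":(H>22)&(H<35)&(S>150)&(V>90)}
yy,xx=np.mgrid[:420,:560]
for c,m in col.items():
    p=proj("top",[*DISC[c],.015])[0]; q=mask_pts(m&(np.hypot(xx-p[0],yy-p[1])<30)).astype(np.float32)
    (u,v),rad=cv2.minEnclosingCircle(q); print("disc",c,rad,len(q),ray("top",(u,v),.015)[0].round(4),ray("top",q.mean(0),.015)[0].round(4))
    if c!="blue":
        p=proj("top",[*SLOT[c],.136])[0]; q=mask_pts(m&(np.hypot(xx-p[0],yy-p[1])<14)); print("cap",c,len(q),ray("top",q.mean(0),.136)[0].round(4))
for d in models.regions_of("spot_plate","top")[:2]: print(round(d["score"],2),*[np.round(a,3).tolist() for a in rect("top",d["pixels"],.026)])
x0=int(proj("top",[.5565,.022,.026])[0][0]); y0=int(proj("top",[.5565,.022,.026])[0][1])
m=(S<70)&(V>95)&(abs(xx-x0)<32)&(abs(yy-y0)<22); print("plate",rect("top",m,.026))
print(t(),telemetry.current_ee_pos())
```

```text
grip 0.03553800473658992 13.8
hit True -0.0006737615379448468 17.6
grip 0.035603156337430025 22.0
hit True -0.0004496557035726899 25.6
disc red 19.642831802368164 1206 [ 0.4875 -0.04    0.015 ] [ 0.4878 -0.0401  0.015 ]
cap red 316 [0.6102 0.301  0.136 ]
disc blue 19.31072235107422 1157 [0.6365 0.0204 0.015 ] [0.6364 0.0204 0.015 ]
disc yellow 19.46041488647461 774 [0.4807 0.0628 0.015 ] [0.4718 0.0633 0.015 ]
cap yellow 73 [0.4336 0.2907 0.136 ]
0.72 [0.627, -0.192] [68.321, 37.529] 82.654 [[604.0609741210938, -223.81300354003906], [641.281982421875, -228.61099243164062], [650.0180053710938, -160.8509979248047], [612.7969970703125, -156.052001953125]]
plate (array([0.55756714, 0.01940129]), (55.65471267700195, 99.86986541748047), 0.0832652896642685, array([[529.66724 ,  69.29573 ],
       [529.8124  , -30.574024],
       [585.46704 , -30.493141],
       [585.3219  ,  69.37662 ]], dtype=float32))
27.4 [0.5208675  0.30542058 0.29926767]
```

View pics/t2.png

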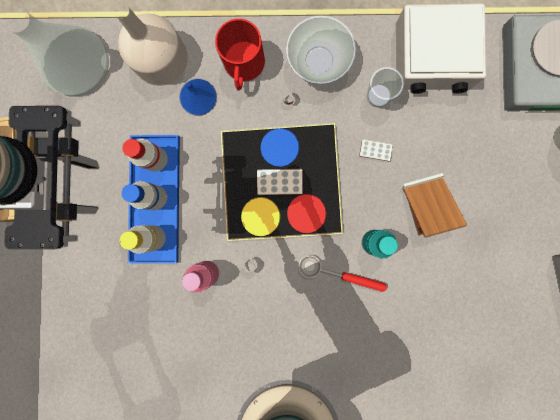

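All three bottles stand in the tray: red (134,150), blue (134,194), yellow (131,241). The plate hasn't moved at (280,181) and the discs are clear. Now the plate.

Run:
```python
from h import *
A=(.557,.0205); M,o=stand_T([.5015,-.3160,3.424]); n=M@np.array([-s25,0,c25]); up=M@np.array([c25,0,s25])
seat=M@np.array([-.010,0,.033])+o
q0=yawq(0); q1=quat(M[:,1],-n)
gripper_to(.070)
r.move_to([*A,.20],q0); print(telemetry.current_joints().round(2))
r.move_l([*A,.06],vel=.15); print("hit",r.move_l([*A,.042],vel=.04,guard=8),telemetry.current_ee_pos(),t())
gripper_to(0,30); op=telemetry.current_opening(); print("grip",op)
cv2.imwrite("pics/s3.png",vision.snapshot("scene")[200:300,200:400,::-1].repeat(3,0).repeat(3,1))
r.move_l([*A,.25],vel=.15)
print(inverse_kinematics(seat+up*.005+n*.13,q1))
r.move_to(seat+up*.005+n*.15,q1); r.hold(.3)
print(telemetry.current_opening(),telemetry.current_ee_pos(),telemetry.current_joints().round(2),t())
cv2.imwrite("pics/s4.png",cv2.resize(vision.snapshot("scene")[100:310,60:340,::-1],None,fx=2.5,fy=2.5))
```

```text
[-0.09  0.27  1.59  0.    1.28 -0.09]
hit False [0.55691199 0.02048999 0.04177089] 30.6
grip 0.054199916144683065
[-0.43955262  0.60751925  1.23136435 -0.28368622  1.6366244   0.8780747 ]
0.05429980428227576 [ 0.56789225 -0.29600945  0.17182214] [-0.43  0.61  1.19 -0.28  1.68  0.87] 34.1
```

View pics/s4.png

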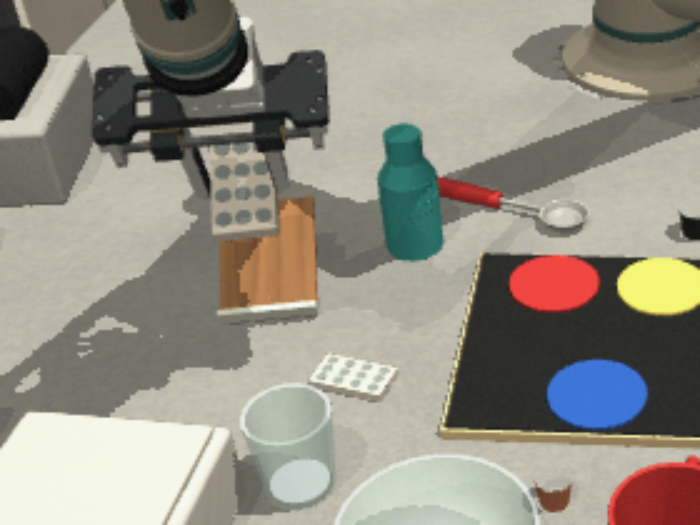

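The plate is held squarely above the slope with its long side along it: plate at (243,195), lip at (268,308). I'll lower it, then seat it against the lip.

Run:
```python
from h import *
M,o=stand_T([.5015,-.3160,3.424]); n=M@np.array([-s25,0,c25]); up=M@np.array([c25,0,s25])
seat=M@np.array([-.010,0,.033])+o
rel=lambda: (M.T@(telemetry.current_ee_pos()-seat)).round(4), 
def loc(): d=telemetry.current_ee_pos()-seat; return round(float(d@up),4),round(float(d@M[:,1]),4),round(float(d@n),4)
r.move_l(seat+up*.006+n*.040,vel=.15)
print("down",r.move_l(seat+up*.006+n*.022,vel=.03,guard=4),loc(),telemetry.current_wrist_force(),t())
p=telemetry.current_ee_pos()+n*.0005
print("slide",r.move_l(p-up*.014,vel=.03,guard=5),loc(),telemetry.current_wrist_force(),t())
cv2.imwrite("pics/s5.png",cv2.resize(vision.snapshot("scene")[130:250,120:240,::-1],None,fx=5,fy=5))
```

```text
down True (0.0057, 0.0004, 0.0305) [ 0.67765719 -0.0504653   2.3316688 ] 35.5
slide True (-0.0024, 0.0001, 0.0305) [ 0.06690995 -0.70713683  3.66396759] 35.8
```

View pics/s5.png

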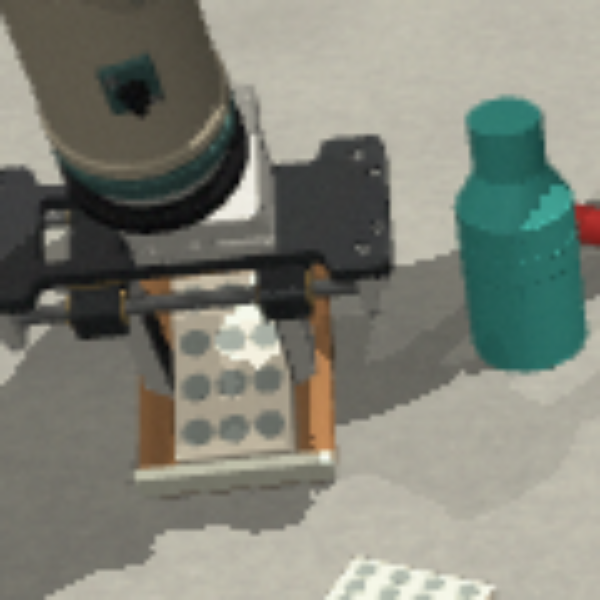

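The plate's lower edge is at the lip at row ~460 and it is centred between the sides (175–295 of 140–330). I'll release, back off along the slope normal, and check.

Run:
```python
from h import *
M,o=stand_T([.5015,-.3160,3.424]); n=M@np.array([-s25,0,c25])
gripper_to(.066); p=telemetry.current_ee_pos(); r.move_l(p+n*.15,vel=.15)
r.move_to([.45,.15,.30],yawq(0)); r.hold(.2)
for c,b in (("top",(100,260,380,500)),("scene",(150,250,120,240))):
    im=vision.snapshot(c); cv2.imwrite(f"pics/{c}6.png",cv2.resize(im[b[0]:b[1],b[2]:b[3],::-1],None,fx=4.5,fy=3.7 if c=="top" else 4.5))
    print(c,[(np.round(M.T@(np.array(d["at"])-o),3),round(d["score"],2)) for d in models.mark_of("spot_plate",c)[:3]])
# plate outline in the top view predicted when seated
e=[[-.010,0,.033]]@np.ones((1,1)) if 0 else None
u=np.array([c25,0,s25]);nn=np.array([-s25,0,c25]);s=np.array([-.010,0,.033])
P=[s+u*a*.05+np.array([0,b*.0275,0])+nn*.014 for a,b in ((-1,-1),(-1,1),(1,1),(1,-1))]
print("pred crop px",((proj("top",np.array(P)@M.T+o)-[380,100])*[4.5,3.7]).round(0).tolist(),t())
```

```text
top [(array([-0.162, -0.075, -0.002]), 0.76), (array([-0.015,  0.003,  0.031]), 0.72)]
scene [(array([-0.011, -0.   ,  0.031]), 0.88), (array([-0.085, -0.371,  0.014]), 0.74), (array([-0.158, -0.077, -0.002]), 0.71)]
pred crop px [[145.0, 310.0], [254.0, 285.0], [345.0, 430.0], [230.0, 457.0]] 39.6
```

View pics/top6.png

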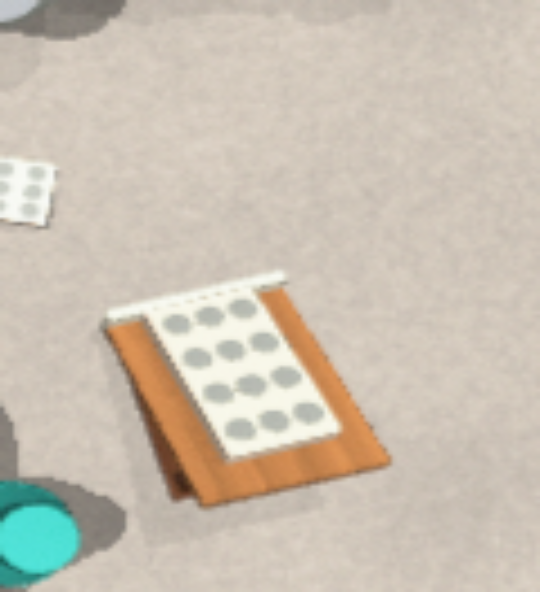

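View pics/scene6.png

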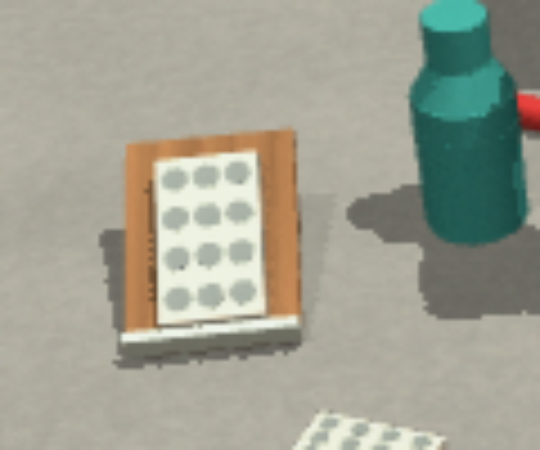

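The plate sits on the slope against the lip, with corners matching the prediction to within ~5 crop px (about 2–3 mm), aligned and centred. Now the bottles go back.

Run:
```python
from h import *
D={"blue":(.6365,.0205),"yellow":(.481,.0626),"red":(.4877,-.040)}
for c in D: hop(SLOT[c],.004,D[c],.015)
r.move_to([.40,.30,.35],yawq(0)); r.hold(.3)
for c in("top","scene"):
    im=vision.snapshot(c); cv2.imwrite(f"pics/{c}7.png",im[:,:,::-1])
    for k in D: print(c,k,[(d["at"],round(d["score"],2)) for d in models.mark_of("bottle_"+k,c)[:3]])
    if c=="top":
        hsv=cv2.cvtColor(im,cv2.COLOR_RGB2HSV).astype(int); H,S,V=hsv[...,0],hsv[...,1],hsv[...,2]; yy,xx=np.mgrid[:420,:560]
        col={"red":((H<8)|(H>172))&(S>150)&(V>90),"blue":(H>100)&(H<125)&(S>150)&(V>60),"yellow":(H>22)&(H<35)&(S>150)&(V>90)}
        for k in D:
            p=proj("top",[*D[k],.147])[0]; q=mask_pts(col[k]&(np.hypot(xx-p[0],yy-p[1])<10)); print("cap",k,len(q),ray("top",q.mean(0),.147)[0].round(4))
print(t())
```

```text
grip 0.03547119249690637 42.4
hit True -0.0005024592286221735 46.0
grip 0.03556070828298411 50.6
hit True -0.0006683185839936184 53.9
grip 0.03560762079244397 58.3
hit True -0.0006176716813903887 62.1
top blue [([0.6399, 0.0165, 0.0158], 0.87)]
top yellow [([0.4858, 0.0632, 0.0104], 0.85), ([0.4827, 0.0625, 0.0094], 0.44)]
top red [([0.4222, -0.1972, -0.0022], 0.94), ([0.3535, 0.1881, -0.0016], 0.79), ([0.4882, -0.0378, 0.0169], 0.6)]
cap blue 274 [0.6371 0.02   0.147 ]
cap yellow 243 [0.4829 0.0628 0.147 ]
cap red 259 [ 0.4897 -0.0397  0.147 ]
scene blue [([0.6411, 0.0192, 0.0164], 0.69), ([0.4866, -0.0428, 0.0082], 0.3)]
scene yellow [([0.4824, 0.064, 0.0145], 0.61)]
scene red [([0.488, -0.0425, 0.0159], 0.91), ([0.3538, 0.1881, 0.0038], 0.69), ([0.4209, -0.1919, -0.0009], 0.6)]
65.5
```

View pics/top7.png

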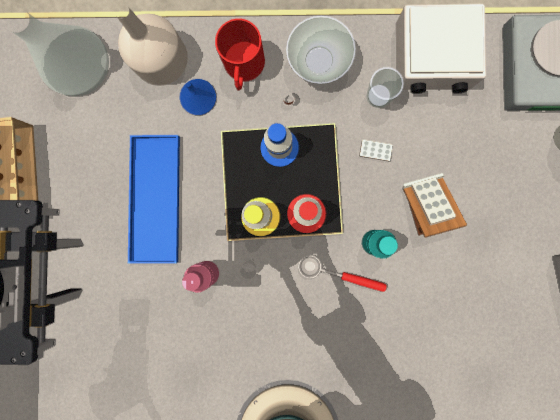

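View pics/scene7.png

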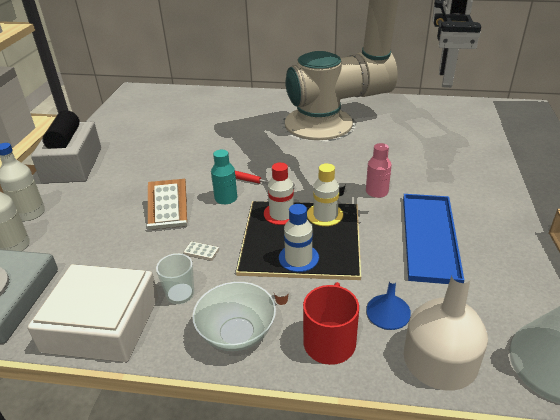

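Each bottle stands upright on the disc of its own colour: blue (279,146), yellow (260,216), red (306,213). The caps measure within 3 mm of the disc centres. The plate is still on the stand at (435,200) and the arm is clear, so I'm handing in.

```bash
python3 -c "
from h import *
r.sign_off(); print(t())"
```

```text
the job is handed in; nothing more can be done
the job is handed in; nothing more can be done
```

The job is done and handed in at about 65 s of the 141 s allowed. I moved all three bottles by their caps into the side tray, and laid the large plate on the slope and slid it down until it touched the lip. Then I put each bottle back on its own disc.

**Bottles:** in the last pictures all three stand upright, with caps measured within about 3 mm of the disc centres (14 mm allowed). The networks' estimates of the bottle positions were up to 5 mm off the disc centres.

**Plate:** after release it matched the predicted seated outline to about 2–3 mm, with wells up, centred and against the lip. In the final pictures it still looks the same, though I did not measure it again.

**Disagreements:**
- The network's top-camera reading put the plate about 5 mm lower along the slope than the other checks, but still within tolerance.
- One cap reading in the tray was about 15 mm off because my colour mask covered only part of the cap. The bottle itself was picked up again without trouble.

The look-alike bottles and the small plate were not touched. No verdict was reported at hand-in.

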